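# File the fly box in the packed tray

## Robot

A 6-joint arm with a two-finger parallel gripper is mounted at the origin on the work surface. World frame = base frame: x ahead of the robot, y to its left, z up, the work surface at z = 0. Lengths are in m, angles in rad, forces in N, time in s.
With the tool pointing down it reaches from about 0.275 to 0.725 m from the base axis. Payload 15.9 kg.
Tool frame: the origin (TCP) lies on the centre line of the jaws, within the pads' length; the fingertips stand 8 mm ahead of it and the grasp point (between the pads) lies 11 mm behind it; z points along the fingers, y is the line along which they close (so a half turn about z gives the same grasp; the last joint's range is limited). The gripper opens to 85 mm and grips with 20 to 120 N. Pads are 22 mm wide; open, the fingers measure 114 mm over their backs; the gripper's body (76 mm by 85 mm) begins 54 mm behind the grasp point. The pads swing forward as they close: fully open they stand 13 mm farther back than shut.
Start: joints at [-1.242, 0.213, -0.034, 1.323, 0, 1.571], TCP at [0.161, -0.473, 0.239] pointing down, gripper open.
Joint ranges: [-2.98, 2.98], [-0.74, 1.72], [-1.14, 1.35], [-2.1, 2.04], [-1.57, 1.44], [-3.14, 3.14]. Speed limits (rad/s): [1.89, 1.89, 2.39, 2.57, 3.14, 3.14].

## Interface

Orientations are given as a unit quaternion [x, y, z, w].
In Python, from workcell import robot gives the robot as it stands.
- The arm moves only by the tool servo_tool, never from a script. Its argument "commands" is a list of rows, each a list of 7 numbers: the turn, a rotation vector about the world's x, y, z as a fraction of full scale, then the shift along the world's x, y, z as a fraction of full scale, then the opening, from 0 (shut) to 1 (fully open). A call has 1 to 12 rows; each row shifts and turns the commanded pose from where the row before left it; what a row does not reach is not made up. Full scale, the value 1, is 0.05 m for a shift and 6 degrees for a turn. A row lasts 1/8 s, in which the tool goes at most 62.5 mm and 10.7 degrees, less where a joint would pass 70% of its speed; a pose out of reach is approached as far as the arm can. A call with a number of a shift or a turn outside -1 to 1 is refused whole. A call with a gripper value outside its range is refused whole. The fingers move at their own pace and stop on an object; the grip force is fixed at half the most. Time passes only in rows, so rows that do not move let the fingers close. It gives the time, the measured TCP pose, the force, the opening and the grip force at its end, in the units of the state.
- robot.get_obs(): the state, without advancing time (a new reading comes with each control period).
- robot.snapshot(name): name is "scene" or "top"; returns (picture, depth): 384x512x3 uint8, red, green, blue; 384x512 float32, m along the optical axis (not along the pixel's ray), 0 where there is no reading.
- robot.calibration(name): a dict with "mtx" (3x3 intrinsics, pixels), "R" (3x3) and "t" (3): a world point X has camera coordinates R X + t. Camera axes: x right, y down, z forward; pixel columns grow to the right and rows downward; lengths in m; the calibration is good to about 2 mm. A picture is of the moment at which its call begins. calibration takes no time and is no camera call.
- robot.finish_job(): hands the job in; it is judged then, once.
Trained networks look in the newest picture that a camera, given by its name, has taken for a name from the list of things; names that differ only in an ending like _2 or _b are one class to them, and where a whole thing is asked for, a point or a joint stands for the part that bears it (a point fixed in the world has none). Each returns a list of dicts, best first, with "p" (0 to 1); they miss things now and then, are a little off and sometimes report something else, mostly with a low value. They report only what shows in the picture. A call takes as long as a camera call. They do not tell look-alikes from the thing itself.
- robot.regions_of(thing, camera): "region" (384x512 bool, what is visible of it) and "rect" ([centre column, centre row, width, height] in pixels, round what is visible of it).
The state is a dict: "clock": time; "joints": joint angles; "dq": joint speeds; "tau": joint torques, N m; "ee_pos": TCP position; "orientation": TCP orientation; "contact_force": force on the tool from outside, world axes, zero at the start; "wrist_torque": the same for the moment, N m; "width": opening from 0.0 (shut) to 1.0 (fully open); "gripper_force": force on a finger pad.
Only numpy, scipy, OpenCV 4.12 (cv2) and the standard library are available. Lean on these libraries where they do the work, as an engineer would, in place of code of your own. Each camera call takes 0.05 s, during which the arm holds its last target. There are 200 camera calls.

## Task

The loose fly box belongs in the tray directly to the left (as the robot sees it) of the box with the long tab. First slide the boxes in the row apart at that place, without lifting them out of the tray, until a gap as wide as a box is open; then lower the loose box into it, without dropping it, so that it and all the others stand upright flat on the tray floor. Leave the other things on the bench alone.

Things in the scene. Friction and masses are not known exactly. Their poses are not given: they have to be found in the camera images.
- tray: fixed open-topped wooden tray with a row of five fly boxes. Origin at the centre of its underside; x across the row (away from the robot), y along the row to the robot's left; yaw within 0.3 rad. Inside 248 mm along y, 116 mm along x. Long walls stand 30 mm, end walls 60 mm above the bench. The boxes start in any order, 1 to 17 mm apart
- tray_floor (a point): centre of the tray's inner floor surface, 6 mm above the bench, axes as the tray's. The inner end faces lie at y = -124 and 124 mm. With the boxes slid aside there is room for a sixth with 8 mm to spare; a box pushed along moves its neighbours too (a few newtons); a box held by its tab slides most freely when raised 1 to 2 mm
- case_long: the row box with the long tab, anywhere in the row: closed grey plastic fly box standing upright, 110 mm long (x), 40 thick (y), 75 tall, 0.11 to 0.23 kg; origin at the centre of its underside. Mid-top it has a long white grip tab along nearly its whole length, 104 mm long (x), 10 thick (y), from 75 to 115 mm above the origin; pinch it across its 10 mm
- case_loose: the loose box, standing on the bench outside the tray (to the robot's right): closed grey plastic fly box standing upright, 110 mm long (x), 40 thick (y), 75 tall, 0.11 to 0.23 kg; origin at the centre of its underside. Mid-top it has a short white grip tab, 30 mm long (x), 10 thick (y), from 75 to 115 mm above the origin; pinch it across its 10 mm
- case_a: a row box in the tray, in any place of the row, its x and y along the tray's: closed grey plastic fly box standing upright, 110 mm long (x), 40 thick (y), 75 tall, 0.11 to 0.23 kg; origin at the centre of its underside. Mid-top it has a short white grip tab, 30 mm long (x), 10 thick (y), from 75 to 115 mm above the origin; pinch it across its 10 mm
- case_b: a row box in the tray, in any place of the row, its x and y along the tray's: closed grey plastic fly box standing upright, 110 mm long (x), 40 thick (y), 75 tall, 0.11 to 0.23 kg; origin at the centre of its underside. Mid-top it has a short white grip tab, 30 mm long (x), 10 thick (y), from 75 to 115 mm above the origin; pinch it across its 10 mm
- case_c: a row box in the tray, in any place of the row, its x and y along the tray's: closed grey plastic fly box standing upright, 110 mm long (x), 40 thick (y), 75 tall, 0.11 to 0.23 kg; origin at the centre of its underside. Mid-top it has a short white grip tab, 30 mm long (x), 10 thick (y), from 75 to 115 mm above the origin; pinch it across its 10 mm
- case_d: a row box in the tray, in any place of the row, its x and y along the tray's: closed grey plastic fly box standing upright, 110 mm long (x), 40 thick (y), 75 tall, 0.11 to 0.23 kg; origin at the centre of its underside. Mid-top it has a short white grip tab, 30 mm long (x), 10 thick (y), from 75 to 115 mm above the origin; pinch it across its 10 mm
- spool: bystander: thread spool, 32 mm across, 40 mm tall, standing in front of the tray; origin at its underside
- wax: bystander: round metal wax tin, 52 mm across, 35 mm tall, in front of the tray; origin at its underside
- bead_jar: bystander: clear jar, 44 mm across, 50 mm tall, beside the loose box; origin at its underside
- cement: bystander: small amber bottle, 32 mm across, 65 mm tall, beyond the loose box; origin at its underside
- pliers: bystander: flat steel hackle pliers, about 105 mm long, 6 mm thick, lying on the bench; origin at its underside
- block: bystander: wooden block 90 x 60 x 30 mm with thin steel tools standing 50 mm out of its top; origin at its underside
Things that resemble listed ones, but are neither listed nor needed, are in the scene too. What is shaped like the case_long but yellow is not meant.

How it is judged:
By the outcome, as a careful person would: the job done as asked, in the order asked, and still so for the second after the job is handed in, with the robot touching nothing.
It also fails if it takes over 58 s, if anything falls off the work surface, if the arm or the gripper's body presses on something with over 40 N, if the wrist force passes 120 N, or if a joint passes its speed limit or range.

## Working session

There is one attempt and no reset: what is moved stays moved. The work goes in short steps, Python scripts to look and compute and a tool call to move; the robot and the scene stay as the last step left them, time stands still between calls to the robot, and variables do not carry over. Pictures are saved under pics/ and viewed, at most 10 in all, crops included, and the job is handed in when it is done.

Besides the shell and the picture viewer there is one more tool, called as a command line: name --pt "numbers of a row" for each row, then --argument value for the rest. servo_tool: Moves the arm, as the interface text tells. Shift numbers are shares of 0.05 m and turn numbers shares of 6 degrees, none past 1 either way. Its arguments: {"type":"object","properties":{"commands":{"type":"array"}},"required":["commands"]}

```bash
ls; mkdir -p pics; cat > h.py <<'E'
import numpy as np, cv2
from workcell import robot
def snap(n):
    p,d=robot.snapshot(n); c=robot.calibration(n); K,R,t=[np.array(c[k]) for k in("mtx","R","t")]
    v,u=np.mgrid[0:384,0:512]
    cam=np.stack([(u-K[0,2])/K[0,0]*d,(v-K[1,2])/K[1,1]*d,d],-1)
    W=(cam-t.ravel())@R
    W[d==0]=np.nan
    return p,W
def save(n,p): cv2.imwrite(n,p[:,:,::-1])
E
python3 - <<'E'
from h import *
a,W=snap("top"); b,V=snap("scene")
save("pics/top.png",a); save("pics/scene.png",b)
np.savez("s0.npz",a=a,W=W,b=b,V=V)
o=robot.get_obs(); print(o['clock'],o['ee_pos'],o['orientation'],o['width'])
for th in("case_long","case_loose","tray"):
    for r in robot.regions_of(th,"top"):
        m=r['region']&np.isfinite(W[...,2]); print(th,round(r['p'],2),np.round(r['rect']),np.round(np.median(W[m],0),3),np.round(W[m][:,2].max(),3))
E
```

```text
pics
0.1 [ 0.16135357 -0.47295798  0.23888605] [ 9.86518467e-01  1.63649288e-01 -7.38352898e-05 -4.67957402e-04] 1.0006536253261304
case_long 0.85 [291. 252.  43.  21.] [ 0.381 -0.089  0.075] 0.119
case_long 0.83 [224. 206.  29.  42.] [0.511 0.088 0.082] 0.125
case_long 0.55 [296. 176.  44.  22.] [ 0.587 -0.103  0.075] 0.119
case_loose 0.84 [363. 221.  36.  43.] [ 0.464 -0.279  0.074] 0.119
case_loose 0.74 [205. 202.  31.  44.] [0.519 0.133 0.081] 0.127
case_loose 0.54 [333. 133.  12.  37.] [ 0.723 -0.218  0.005] 0.013
tray 0.85 [206. 201. 105.  64.] [0.481 0.092 0.031] 0.083
```

View pics/top.png

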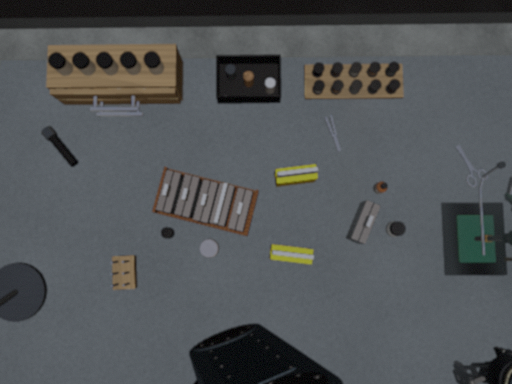

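View pics/scene.png

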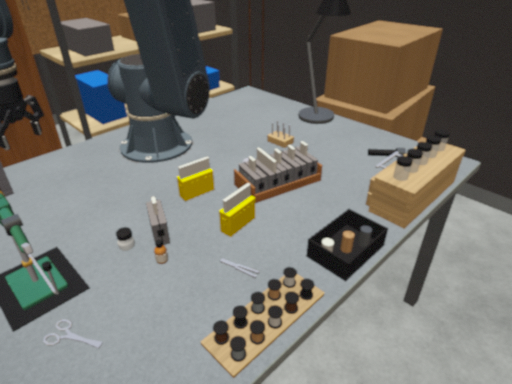

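The top view has the tray centred near (206,201) with five boxes. Three things have a long tab: a grey box, 4th from left at about (221,202), and two yellow ones at (291,254) and (296,175). The grey one in the row fits, because the yellow ones are excluded. I'll confirm it in an enlarged crop and measure.

```bash
python3 - <<'E'
from h import *
s=np.load("s0.npz")
c=s['a'][155:250,140:400]; cv2.imwrite("pics/crop.png",cv2.resize(c[:,:,::-1],None,fx=3,fy=3,interpolation=cv2.INTER_CUBIC))
for nm,P,W in(("top",s['a'],s['W']),("scene",s['b'],s['V'])):
    m=((W[...,2]>.098)&(W[...,2]<.135)&(W[...,0]>.3)&(W[...,0]<.65)&(abs(W[...,1])<.4)).astype(np.uint8)
    n,L,st,ce=cv2.connectedComponentsWithStats(m)
    for i in range(1,n):
        if st[i,4]<6: continue
        q=W[L==i]; (cx,cy),(w,h),ang=cv2.minAreaRect(q[:,:2].astype(np.float32)*1000)
        print(nm,np.round(ce[i]),st[i,4],np.round([cx,cy,w,h,ang],1),"mean",np.round(q.mean(0),4), P[L==i].mean(0).round())
    m=((W[...,2]>.06)&(W[...,2]<.09)&(W[...,0]>.35)&(W[...,0]<.65)&(W[...,1]>-.02)&(W[...,1]<.2))
    print("row tops",cv2.minAreaRect(W[m][:,:2].astype(np.float32)*1000),np.median(W[m][:,2]))
    m=((W[...,2]>.015)&(W[...,2]<.135)&(W[...,0]>.35)&(W[...,0]<.65)&(W[...,1]>-.05)&(W[...,1]<.25))
    print("tray",cv2.minAreaRect(W[m][:,:2].astype(np.float32)*1000))
    m=((W[...,2]>.065)&(W[...,2]<.09)&(W[...,0]>.35)&(W[...,0]<.55)&(W[...,1]>-.38)&(W[...,1]<-.2))
    print("loose",cv2.minAreaRect(W[m][:,:2].astype(np.float32)*1000),np.median(W[m][:,2]))
E
```

```text
top [298. 171.] 191 [ 592.5 -105.6   11.   102.2    6.9] mean [ 0.5918 -0.1055  0.1128] [141. 142. 143.]
top [166. 189.] 70 [547.3 233.2  10.7  29.5  75.6] mean [0.5469 0.2321 0.1168] [119. 119. 122.]
top [221. 203.] 194 [512.3  92.   10.8 103.6  76. ] mean [0.5116 0.0915 0.1189] [136. 137. 142.]
top [185. 194.] 64 [535.9 184.3  10.5  30.   75.5] mean [0.5349 0.1832 0.1179] [126. 126. 130.]
top [204. 199.] 64 [521.2 135.3  10.9  30.1  74.8] mean [0.5205 0.1347 0.1173] [128. 129. 132.]
top [240. 208.] 52 [498.2  43.4   9.8  29.5  75.3] mean [0.4979 0.0433 0.1194] [139. 140. 145.]
top [369. 221.] 64 [ 463.4 -284.9   10.3   29.4   67.2] mean [ 0.4639 -0.2839  0.1118] [122. 124. 128.]
top [293. 254.] 168 [380.7 -89.7 103.2  10.   82.7] mean [ 0.3807 -0.0896  0.1147] [148. 150. 149.]
row tops ((512.281005859375, 106.955810546875), (199.30433654785156, 126.25942993164062), 76.96558380126953) 0.08045963482444757
tray ((491.8351745605469, 100.00570678710938), (305.2313232421875, 242.85557556152344), 88.55738830566406)
loose ((464.0087585449219, -285.1629943847656), (41.723472595214844, 110.2
[... 529 characters left out ...]
2] [166. 162. 151.]
scene [251. 161.] 60 [498.6  39.4  10.1  31.3  76.3] mean [0.5009 0.0372 0.1126] [162. 157. 147.]
scene [236. 194.] 229 [ 594.6 -109.8   12.7  106.9    5.8] mean [ 0.5967 -0.1139  0.1098] [170. 165. 154.]
scene [153. 202.] 49 [ 466.3 -289.3    9.7   30.    66.6] mean [ 0.4706 -0.2914  0.1113] [186. 183. 172.]
row tops ((515.6821899414062, 108.68921661376953), (212.94549560546875, 124.96727752685547), 77.57514953613281) 0.07997127976452635
tray ((476.32110595703125, 105.23432922363281), (341.12591552734375, 212.32498168945312), 76.20463562011719)
loose ((464.9349365234375, -288.76043701171875), (39.85898971557617, 112.52621459960938), 66.64364624023438) 0.07595314843858536
```

View pics/crop.png

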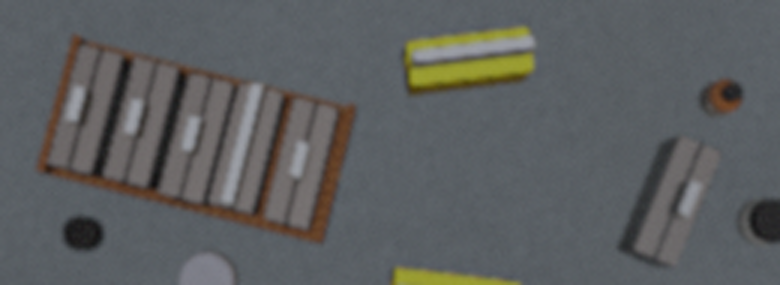

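Confirmed: the grey box with the long tab at crop (240,145) is 4th from the left, so the gap goes between it and the box on its left, tab at top (204,199). That box gets slid left first. Moving over it now.

servo_tool --pt "0 0 -0.46 0.57 0.96 0 0.36" --pt "0 0 -0.46 0.57 0.96 0 0.36" --pt "0 0 -0.46 0.57 0.96 0 0.36" --pt "0 0 -0.46 0.57 0.96 0 0.36" --pt "0 0 -0.46 0.57 0.96 0 0.36" --pt "0 0 -0.46 0.57 0.96 0 0.36" --pt "0 0 -0.46 0.57 0.96 0 0.36" --pt "0 0 -0.46 0.57 0.96 0 0.36" --pt "0 0 -0.46 0.57 0.96 0 0.36" --pt "0 0 -0.46 0.57 0.96 0 0.36" --pt "0 0 -0.46 0.57 0.96 0 0.36" --pt "0 0 -0.46 0.57 0.96 0 0.36"

```text
clock: 1.75
ee_pos: [0.4923, -0.0154, 0.2393]
orientation: [0.998, -0.046, 0.001, -0.05]
contact_force: [-0.2, -0.4, 0.8]
width: 0.359
gripper_force: 0.0
```

```bash
cat > st.py <<'E'
from h import *
from scipy.spatial.transform import Rotation as R
o=robot.get_obs(); M=R.from_quat(o['orientation']).as_matrix(); p=np.array(o['ee_pos'])*1000
yaw=np.degrees(np.arctan2(M[1,0],M[0,0])); th=np.radians(-14.4)
ex=np.array([np.cos(th),np.sin(th)]); ey=np.array([-ex[1],ex[0]])
print("t",round(o['clock'],2),"p",p.round(1),"yaw",yaw.round(2),"tilt",M[:,2].round(4),"r,s",(p[:2]@ex).round(1),(p[:2]@ey).round(1),"w",round(o['width'],3),"gf",np.round(o['gripper_force'],1),"F",np.round(o['contact_force'],1),"q",np.round(o['joints'],2))
E
python3 st.py
```

```text
t 1.75 p [492.3 -15.4 239.3] yaw -5.32 tilt [ 0.0067  0.0999 -0.995 ] r,s 480.7 107.6 w 0.359 gf 0.0 F [-0.2 -0.4  0.8] q [-0.09  0.2  -0.06  1.32  0.1   3.14]
```

servo_tool --pt "0 0 1 0.2 0.96 0 0.36" --pt "-0.96 0.16 0 0.1 0.96 0 0.36" --pt "0 0 1 0.1 0.96 0 0.36" --pt "0 0 1 0 0 0 0.36" --pt "0 0 1 0 0 0 0.36" --pt "0 0 1 0 0 0 0.36" --pt "0 0 1 0 0 0 0.36" --pt "0 0 1 0 0 0 0.36" --pt "0 0 1 0 0 0 0.36" --pt "0 0 1 0 0 0 0.36" --pt "0 0 1 0 0 0 0.36" --pt "0 0 1 0 0 0 0.36"

```text
clock: 3.25
ee_pos: [0.514, 0.0903, 0.2392]
orientation: [0.848, 0.529, -0.017, -0.008]
contact_force: [0.4, 0.1, -0.7]
width: 0.361
gripper_force: 0.0
```

servo_tool --pt "0 0 1 0 0 0 0.36" --pt "0 0 1 0 0 0 0.36" --pt "0 0 1 0 0 0 0.36" --pt "0 0 1 0 0 0 0.36" --pt "0 0 1 0 0 0 0.36" --pt "0 0 1 0 0 0 0.36" --pt "0 0 1 0 0 0 0.36" --pt "0 0 1 0 0 0 0.36" --pt "0 0 1 0 0 0 0.36" --pt "0 0 1 0 0 0 0.36" --pt "0 0 1 0 0 0 0.36"

```text
clock: 4.62
ee_pos: [0.514, 0.0904, 0.2392]
orientation: [0.423, 0.906, -0.019, 0.003]
contact_force: [0.2, 0.4, -0.3]
width: 0.36
gripper_force: 0.0
```

```bash
python3 st.py
```

```text
t 4.62 p [514.   90.4 239.2] yaw 129.93 tilt [-0.0109 -0.0364 -0.9993] r,s 475.3 215.3 w 0.36 gf 0.0 F [ 0.2  0.4 -0.3] q [ 0.19  0.27  0.04  1.36 -0.03  1.07]
```

servo_tool --pt "0.348 -0.104 0 0 0.4 0 0.36" --pt "0 0 0.99 0.16 0.45 0 0.36" --pt "0 0 0.99 0 0 0 0.36" --pt "0 0 0.99 0 0 0 0.36" --pt "0 0 0.99 0 0 0 0.36" --pt "0 0 0.99 0 0 0 0.36" --pt "0 0 0.99 0 0 0 0.36" --pt "0 0 0 0 0 0 0.36"

```text
clock: 5.62
ee_pos: [0.5219, 0.1337, 0.2393]
orientation: [0.129, 0.992, 0.001, 0.0]
contact_force: [0.1, -0.8, -0.9]
width: 0.36
gripper_force: 0.0
```

```bash
python3 st.py; python3 - <<'E'
from h import *
th=np.radians(-14.4); ex=np.array([np.cos(th),np.sin(th)]); ey=np.array([-ex[1],ex[0]])
for nm in("top","scene"):
    P,W=snap(nm); save(f"pics/over_{nm}.png",P)
    m=(W[...,2]>.2)&(W[...,2]<.26)&(W[...,0]>.4)&(abs(W[...,1]-.13)<.1)
    print(nm,m.sum(),W[m].mean(0) if m.any() else 0)
s=np.load("s0.npz")
for k in("W","V"):   # end walls, top z~.06; long wall ~.03
    W=s[k]; X=W[...,:2]@np.stack([ex,ey],1)*1000; z=W[...,2]
    for lo,hi in((.052,.070),(.024,.040)):
        m=(z>lo)&(z<hi)&(X[...,0]>390)&(X[...,0]<560)&(X[...,1]>115)&(X[...,1]<420)
        print(k,lo,"s hist",np.histogram(X[m][:,1],np.arange(115,421,15))[0],"r hist",np.histogram(X[m][:,0],np.arange(390,561,10))[0])
E
```

```text
t 5.62 p [521.9 133.7 239.3] yaw 165.21 tilt [ 2.0e-04  1.5e-03 -1.0e+00] r,s 472.3 259.3 w 0.36 gf 0.0 F [ 0.1 -0.8 -0.9] q [0.25 0.29 0.07 1.35 0.   0.51]
top 0 0
scene 112 [0.52511444 0.12872681 0.24722417]
W 0.052 s hist [  0 144  18   4   0  26   3   2  41   5   1  45   1   2   0  55   3   1
 145   0] r hist [ 0  2 55 38 38 40 43 39 40 43 36 40 34 32 16  0  0]
W 0.024 s hist [ 0 13 24 19 18 36 16 15 23 21 20 58 17 16 18 65 21 18 10  0] r hist [  0  42 164   9  11  10   9  12  10   8  11  10   9   5 118   0   0]
V 0.052 s hist [ 32 136  23  23   8  38  23  14  21  20  16  25  23  16  12  24  17  13
  15   0] r hist [  0   0   8  16  10  18  13  16  13  15  20  12  37 262  59   0   0]
V 0.024 s hist [42 26 28 25 15 37 24 22 27 24 19 35 18 22 20 30 18 22 12  0] r hist [  0   1   6   5   9   5   6   6   2   0   0   1  25 190 207   3   0]
```

View pics/over_scene.png

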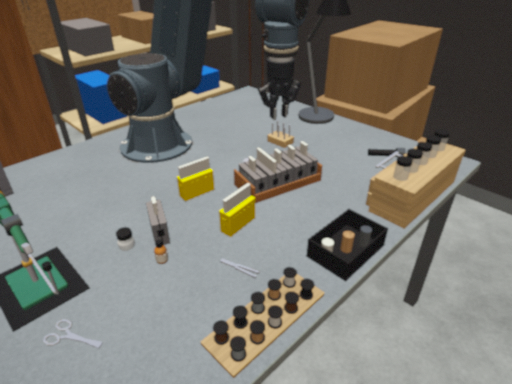

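Gripper hangs over the tray at (280,100), fingers aligned. Lowering and pinching the box left of the gap (box 3).

servo_tool --pt "0 0 0.06 0 0 -1 0.36" --pt "0 0 0 0 0 -0.9 0.36" --pt "0 0 0 0 0 -0.6 0.36" --pt "0 0 0 0 0 -0.3 0.36" --pt "0 0 0 0 0 0 0.36" --pt "0 0 0 0 0 0 0" --pt "0 0 0 0 0 0 0" --pt "0 0 0 0 0 0 0" --pt "0 0 0 0 0 0 0" --pt "0 0 0 0 0 0 0"

```text
clock: 6.98
ee_pos: [0.5229, 0.1331, 0.1007]
orientation: [0.124, 0.992, 0.001, 0.001]
contact_force: [-1.0, 0.1, 7.0]
width: 0.105
gripper_force: 61.2
```

```bash
python3 st.py
```

```text
t 6.97 p [522.9 133.1 100.7] yaw 165.7 tilt [ 2.3e-03  9.0e-04 -1.0e+00] r,s 473.3 259.0 w 0.105 gf 61.2 F [-1.   0.1  7. ] q [ 0.25  0.36 -0.2   1.01  0.    0.5 ]
```

servo_tool --pt "0 0 0 0 0 0.03 0" --pt "0 0 0 0.025 0.097 0 0" --pt "0 0 0 0.025 0.097 0 0" --pt "0 0 0 0.025 0.097 0 0" --pt "0 0 0 0.025 0.097 0 0" --pt "0 0 0 0 0 0 0"

```text
clock: 7.72
ee_pos: [0.5271, 0.1527, 0.1008]
orientation: [0.124, 0.992, 0.0, -0.0]
contact_force: [0.1, -0.3, -1.4]
width: 0.104
gripper_force: 59.8
```

```bash
python3 st.py
```

```text
t 7.72 p [527.1 152.7 100.8] yaw 165.74 tilt [-0.e+00  3.e-04 -1.e+00] r,s 472.5 279.0 w 0.104 gf 59.8 F [ 0.1 -0.3 -1.4] q [ 0.28  0.38 -0.17  1.02  0.    0.53]
```

servo_tool --pt "0 0 0 0.015 0.058 0 0" --pt "0 0 0 0.01 0.039 0 0" --pt "0 0 0 0 0 0 0"

```text
clock: 8.1
ee_pos: [0.5283, 0.1572, 0.1008]
orientation: [0.124, 0.992, 0.0, 0.0]
contact_force: [-0.7, -0.1, -2.7]
width: 0.107
gripper_force: 59.8
```

servo_tool --pt "0 0 0 0.005 0.019 0 0" --pt "0 0 0 0.005 0.019 0 0" --pt "0 0 0 0 0 0 0"

```text
clock: 8.48
ee_pos: [0.5288, 0.1591, 0.1009]
orientation: [0.124, 0.992, 0.0, 0.0]
contact_force: [-0.8, -1.3, -2.8]
width: 0.107
gripper_force: 59.7
```

```bash
python3 st.py
```

```text
t 8.47 p [528.8 159.1 100.9] yaw 165.71 tilt [ 1.e-04  2.e-04 -1.e+00] r,s 472.6 285.6 w 0.107 gf 59.7 F [-0.8 -1.3 -2.8] q [ 0.29  0.38 -0.16  1.03  0.    0.54]
```

servo_tool --pt "0 0 0 0.005 0.019 0 0" --pt "0 0 0 0.005 0.019 0 0" --pt "0 0 0 0 0 0 0"

```text
clock: 8.85
ee_pos: [0.5291, 0.1605, 0.1009]
orientation: [0.124, 0.992, -0.0, -0.0]
contact_force: [-1.9, -6.1, 0.8]
width: 0.103
gripper_force: 60.2
```

servo_tool --pt "0 0 0 0.005 0.019 0 0" --pt "0 0 0 0.005 0.019 0 0" --pt "0 0 0 0 0 0 0"

```text
clock: 9.22
ee_pos: [0.529, 0.1609, 0.101]
orientation: [0.125, 0.992, -0.002, -0.0]
contact_force: [-6.7, -18.1, 9.1]
width: 0.106
gripper_force: 61.5
```

servo_tool --pt "0 0 0 -0.004 -0.015 -0.02 0" --pt "0 0 0 0 0 -0.02 0" --pt "0 0 0 0 0 0 0"

```text
clock: 9.6
ee_pos: [0.5291, 0.1608, 0.1007]
orientation: [0.125, 0.992, -0.001, 0.0]
contact_force: [-16.9, -15.0, 35.7]
width: 0.106
gripper_force: 65.5
```

```bash
python3 st.py
```

```text
t 9.6 p [529.1 160.8 100.7] yaw 165.67 tilt [ 6.0e-04 -1.9e-03 -1.0e+00] r,s 472.5 287.4 w 0.106 gf 65.5 F [-16.9 -15.   35.7] q [ 0.3   0.38 -0.16  1.03 -0.    0.55]
```

servo_tool --pt "0 0 0 0 0 0.02 0" --pt "0 0 0 0 0 0 0.3" --pt "0 0 0 0 0 0 0.3" --pt "0 0 0 0 0 0.5 0.3" --pt "0 0 0 0 0 0.5 0.3" --pt "0 0 0 -0.18 -0.7 0 0.3" --pt "0 0 0 -0.18 -0.7 0 0.3" --pt "0 0 0 0 0 0 0.3"

```text
clock: 10.6
ee_pos: [0.5113, 0.0906, 0.1501]
orientation: [0.125, 0.992, 0.0, 0.0]
contact_force: [0.6, -0.4, 0.2]
width: 0.305
gripper_force: 0.0
```

```bash
python3 st.py; cat > tabs.py <<'E'
from h import *
import sys
th=np.radians(-14.4); ex=np.array([np.cos(th),np.sin(th)]); ey=np.array([-ex[1],ex[0]])
for nm in sys.argv[1:]:
    P,W=snap(nm); save("pics/last_%s.png"%nm,P)
    m=((W[...,2]>.098)&(W[...,2]<.13)&(W[...,0]>.3)&(W[...,0]<.65)&(abs(W[...,1])<.4)).astype(np.uint8)
    n,L,st,ce=cv2.connectedComponentsWithStats(m)
    for i in range(1,n):
        if st[i,4]<15: continue
        q=W[L==i]; (cx,cy),(w,h),a=cv2.minAreaRect(q[:,:2].astype(np.float32)*1000)
        c=np.array([cx,cy]); print(nm,np.round(ce[i]),st[i,4],"r,s",(c@ex).round(1),(c@ey).round(1),np.round([w,h,a],1),"xy",c.round(1),"z",q[:,2].mean().round(4))
E
python3 tabs.py scene
```

```text
t 10.6 p [511.3  90.6 150.1] yaw 165.59 tilt [ 3.e-04  2.e-04 -1.e+00] r,s 472.7 214.9 w 0.305 gf 0.0 F [ 0.6 -0.4  0.2] q [ 0.18  0.29 -0.17  1.12  0.    0.43]
scene [304. 145.] 61 r,s 475.1 363.1 [11.9 31.3 79.2] xy [550.5 233.6] z 0.1119
scene [295. 148.] 63 r,s 474.5 324.8 [12.7 33.3 73. ] xy [540.4 196.6] z 0.1118
scene [284. 151.] 67 r,s 471.8 282.9 [11.7 32.8 80.2] xy [527.3 156.7] z 0.1114
scene [266. 157.] 175 r,s 475.4 213.1 [ 13.  106.4  75.5] xy [513.5  88.1] z 0.1128
scene [193. 164.] 209 r,s 393.9 4.6 [104.7  15.4  83.2] xy [382.7 -93.5] z 0.109
scene [251. 161.] 61 r,s 473.7 162.5 [10.7 34.5 80.5] xy [499.2  39.6] z 0.1125
scene [236. 194.] 224 r,s 602.4 41.0 [ 12.9 103.8   6.7] xy [ 593.7 -110.1] z 0.1099
scene [153. 202.] 48 r,s 522.6 -164.2 [ 9.7 30.7 66.7] xy [ 465.4 -289.1] z 0.1115
```

servo_tool --pt "0 0 0 0 0 -0.6 0.3" --pt "0 0 0 0 0 -0.37 0.3" --pt "0 0 0 0 0 0 0.3" --pt "0 0 0 0 0 0 0" --pt "0 0 0 0 0 0 0" --pt "0 0 0 0 0 0 0" --pt "0 0 0 0 0 0 0" --pt "0 0 0 0 0 0 0"

```text
clock: 11.65
ee_pos: [0.512, 0.0921, 0.102]
orientation: [0.124, 0.992, 0.0, 0.001]
contact_force: [0.1, -0.8, 5.9]
width: 0.111
gripper_force: 61.1
```

```bash
python3 st.py
```

```text
t 11.65 p [512.   92.1 102. ] yaw 165.7 tilt [ 1.2e-03  5.0e-04 -1.0e+00] r,s 473.0 216.6 w 0.111 gf 61.1 F [ 0.1 -0.8  5.9] q [ 0.18  0.32 -0.25  1.    0.    0.43]
```

servo_tool --pt "0 0 0 0 0 0.025 0" --pt "0 0 0 -0.02 -0.0775 0 0" --pt "0 0 0 -0.02 -0.0775 0 0" --pt "0 0 0 -0.02 -0.0775 0 0" --pt "0 0 0 -0.01 -0.039 0 0" --pt "0 0 0 0 0 0 0"

```text
clock: 12.4
ee_pos: [0.5081, 0.0783, 0.1026]
orientation: [0.125, 0.992, 0.0, 0.0]
contact_force: [-0.4, -0.3, -1.7]
width: 0.106
gripper_force: 59.9
```

servo_tool --pt "0 0 0 -0.005 -0.019 0 0" --pt "0 0 0 -0.005 -0.019 0 0" --pt "0 0 0 0 0 0 0"

```text
clock: 12.78
ee_pos: [0.5076, 0.0766, 0.1026]
orientation: [0.124, 0.992, 0.0, 0.0]
contact_force: [-0.3, 0.3, -1.4]
width: 0.104
gripper_force: 60.0
```

```bash
python3 st.py
```

```text
t 12.78 p [507.6  76.6 102.6] yaw 165.71 tilt [ 2.e-04  2.e-04 -1.e+00] r,s 472.6 200.4 w 0.104 gf 60.0 F [-0.3  0.3 -1.4] q [ 0.15  0.31 -0.26  1.    0.    0.4 ]
```

servo_tool --pt "0 0 0 -0.005 -0.019 0 0" --pt "0 0 0 -0.003 -0.012 0 0" --pt "0 0 0 0 0 0 0"

```text
clock: 13.15
ee_pos: [0.5074, 0.0753, 0.1027]
orientation: [0.124, 0.992, 0.0, 0.0]
contact_force: [2.4, 3.8, -1.2]
width: 0.103
gripper_force: 59.9
```

servo_tool --pt "0 0 0 -0.003 -0.012 0 0" --pt "0 0 0 -0.003 -0.012 0 0" --pt "0 0 0 0 0 0 0"

```text
clock: 13.52
ee_pos: [0.5073, 0.0749, 0.103]
orientation: [0.124, 0.992, 0.001, 0.0]
contact_force: [0.9, 10.2, 1.8]
width: 0.104
gripper_force: 60.2
```

```bash
python3 st.py
```

```text
t 13.53 p [507.3  74.9 103. ] yaw 165.74 tilt [ 0.0011  0.0026 -1.    ] r,s 472.8 198.8 w 0.104 gf 60.2 F [ 0.9 10.2  1.8] q [ 0.15  0.3  -0.27  1.    0.    0.39]
```

servo_tool --pt "0 0 0 0 0 -0.02 0" --pt "0 0 0 0 0 0 0.3" --pt "0 0 0 0 0 0 0.3" --pt "0 0 0 0 0 0.6 0.3" --pt "0 0 0 0 0 1 0.3" --pt "0 0 -0.2 -0.1 -0.9 0.4 0.4" --pt "0 0 -0.2 -0.1 -0.9 0 0.4" --pt "0 0 -0.2 -0.1 -0.9 0 0.4" --pt "0 0 -0.2 -0.1 -0.9 0 0.4" --pt "0 0 -0.2 -0.1 -0.9 0 0.4" --pt "0 0 -0.2 -0.1 -0.9 0 0.4" --pt "0 0 -0.2 -0.1 -0.9 0 0.4"

```text
clock: 15.02
ee_pos: [0.4712, -0.2428, 0.2016]
orientation: [0.197, 0.98, -0.0, -0.0]
contact_force: [0.6, 0.1, -0.2]
width: 0.402
gripper_force: 0.0
```

```bash
python3 st.py; python3 tabs.py top
```

```text
t 15.03 p [ 471.2 -242.8  201.6] yaw 157.25 tilt [-2.e-04 -1.e-04 -1.e+00] r,s 516.8 -118.0 w 0.402 gf 0.0 F [ 0.6  0.1 -0.2] q [-0.48  0.28 -0.04  1.25 -0.   -0.08]
top [298. 171.] 190 r,s 600.3 45.0 [ 10.5 102.9   7. ] xy [ 592.6 -105.7] z 0.1125
top [164. 189.] 69 r,s 472.0 367.9 [11.7 29.6 73.3] xy [548.7 238.9] z 0.117
top [227. 204.] 190 r,s 473.3 200.4 [ 10.4 103.4  75.5] xy [508.3  76.4] z 0.1189
top [179. 192.] 65 r,s 473.1 327.6 [10.6 30.1 76. ] xy [539.7 199.7] z 0.117
top [194. 197.] 61 r,s 470.0 287.5 [11.2 29.9 72.8] xy [526.7 161.6] z 0.1183
top [242. 208.] 53 r,s 472.2 159.8 [ 9.7 29.9 74.9] xy [497.1  37.4] z 0.1196
top [293. 254.] 169 r,s 391.0 7.7 [103.3  10.   82.6] xy [380.6 -89.8] z 0.1144
```

```bash
python3 -c "
import cv2;i=cv2.imread('pics/last_top.png')[150:250,140:300];cv2.imwrite('pics/gap.png',cv2.resize(i,None,fx=4,fy=4,interpolation=2))"
```

```text
(no output)
```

View pics/gap.png

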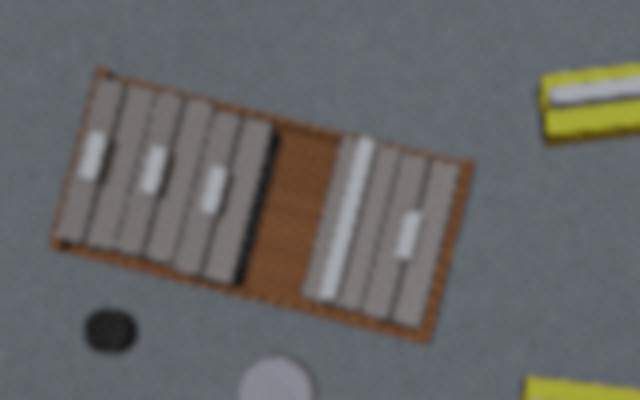

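The gap shows as bare floor between the third box (edge at crop x≈255) and the long-tab box (x≈330), and all boxes are upright. Picking up the loose box.

servo_tool --pt "0 0 -0.04 -0.14 -0.86 0 0.4" --pt "0 0 0 0 0 0 0.4" --pt "0 0 0 0 0 -1 0.4" --pt "0 0 0 0 0 -0.8 0.4" --pt "0 0 0 0 0 -0.3 0.4" --pt "0 0 0 0 0 0 0.4" --pt "0 0 0 0 0 0 0" --pt "0 0 0 0 0 0 0" --pt "0 0 0 0 0 0 0" --pt "0 0 0 0 0 0 0" --pt "0 0 0 0 0 0 0"

```text
clock: 16.45
ee_pos: [0.4657, -0.2848, 0.0981]
orientation: [0.199, 0.98, -0.0, 0.001]
contact_force: [-0.8, 0.2, 8.4]
width: 0.1
gripper_force: 62.2
```

```bash
python3 st.py
```

```text
t 16.45 p [ 465.7 -284.8   98.1] yaw 157.07 tilt [ 0.0023 -0.0013 -1.    ] r,s 521.9 -160.0 w 0.1 gf 62.2 F [-0.8  0.2  8.4] q [-0.55  0.37 -0.19  1.01  0.   -0.15]
```

servo_tool --pt "0 0 0 0 0 0.5 0" --pt "0 0 0 0 0 1 0" --pt "0 0 0 0 0 1 0" --pt "0 0 0.16 0.116 0.5 0.34 0" --pt "0 0 0.16 0.116 0.9 0 0" --pt "0 0 0.16 0.116 0.9 0 0" --pt "0 0 0.16 0.116 0.9 0 0" --pt "0 0 0.16 0.116 0.9 0 0" --pt "0 0 0.16 0.116 0.9 0 0" --pt "0 0 0.16 0.116 0.9 0 0" --pt "0 0 0.16 0.116 0.9 0 0" --pt "0 0 0.16 0.116 0.9 0 0"

```text
clock: 17.95
ee_pos: [0.5171, 0.1024, 0.2393]
orientation: [0.124, 0.992, 0.0, 0.0]
contact_force: [1.0, -0.1, -2.5]
width: 0.101
gripper_force: 60.7
```

servo_tool --pt "0 0 0 0 0.36 0 0" --pt "0 0 0 0 0 0 0"

```text
clock: 18.2
ee_pos: [0.517, 0.1195, 0.2388]
orientation: [0.124, 0.992, 0.0, 0.0]
contact_force: [-0.1, -0.5, -2.4]
width: 0.101
gripper_force: 60.7
```

```bash
python3 st.py; python3 - <<'E'
from h import *
th=np.radians(-14.4); ex=np.array([np.cos(th),np.sin(th)]); ey=np.array([-ex[1],ex[0]])
for nm in("top","scene"):
    P,W=snap(nm); save(f"pics/hold_{nm}.png",P)
    X=W[...,:2]@np.stack([ex,ey],1)*1000; z=W[...,2]
    m=(z>.145)&(z<.225)&(abs(X[...,0]-472)<90)&(abs(X[...,1]-243)<50)
    q=X[m]; print(nm,m.sum(),"r",np.percentile(q[:,0],[1,5,95,99]).round(1),"s",np.percentile(q[:,1],[1,5,50,95,99]).round(1),"z",np.percentile(z[m],[1,99]).round(3))
s=np.load("s0.npz"); W=s['W']; X=W[...,:2]@np.stack([ex,ey],1)*1000; z=W[...,2]
# tray long walls tops and box tops from the top camera
for lo,hi,a,b in((.025,.042,395,425),(.025,.042,520,550)):
    m=(z>lo)&(z<hi)&(X[...,0]>a)&(X[...,0]<b)&(X[...,1]>150)&(X[...,1]<380)
    print("wall",m.sum(),np.percentile(X[m][:,0],[2,25,50,75,98]).round(1),np.median(z[m]))
m=(z>.074)&(z<.088)&(abs(X[...,0]-472)<70)&(X[...,1]>150)&(X[...,1]<380)
print("boxtops r",np.percentile(X[m][:,0],[1,5,95,99]).round(1))
E
```

```text
t 18.2 p [517.  119.5 238.8] yaw 165.79 tilt [ 2.e-04  1.e-04 -1.e+00] r,s 471.0 244.3 w 0.101 gf 60.7 F [-0.1 -0.5 -2.4] q [ 0.23  0.28  0.05  1.34 -0.    0.48]
top 13 r [510.2 511.3 523.4 523.8] s [224.2 224.3 224.8 225.2 225.3] z [0.145 0.212]
scene 805 r [420.3 428.1 527.4 529. ] s [218.8 219.6 223.  255.4 259.4] z [0.146 0.221]
wall 190 [408.9 410.3 411.9 413.4 419.4] 0.02956479543162538
wall 111 [523.4 533.1 534.6 535.5 536.4] 0.03014133316393948
boxtops r [418.4 422.1 522.2 526.4]
```

View pics/hold_scene.png

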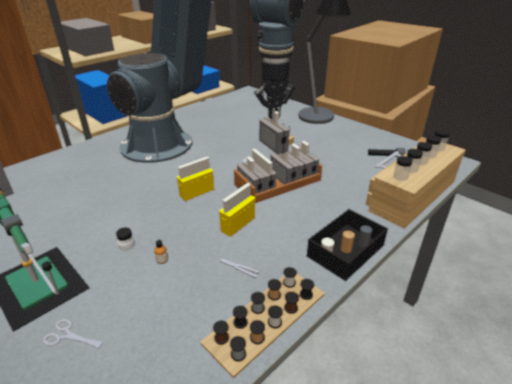

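The held box hangs upright at (275,133) over the open gap. Checking its offset along r against the row boxes in the same camera.

```bash
python3 - <<'E'
from h import *
th=np.radians(-14.4); ex=np.array([np.cos(th),np.sin(th)]); ey=np.array([-ex[1],ex[0]])
P,W=snap("scene"); X=W[...,:2]@np.stack([ex,ey],1)*1000; z=W[...,2]
dz=np.gradient(z,axis=0)
def face(a,b,lo,hi):
    m=(z>lo)&(z<hi)&(X[...,0]>505)&(X[...,0]<545)&(X[...,1]>a)&(X[...,1]<b)
    r=X[m][:,0]; print((a,b),m.sum(),"r pct",np.percentile(r,[10,30,50,70,90,97]).round(1))
print("held");face(228,258,.155,.205)
for c in(160,200,287,327,367): face(c-16,c+12,.045,.075)
m=(z>.145)&(z<.225)&(X[...,0]>515)&(abs(X[...,1]-243)<50); print("held far face s",np.percentile(X[m][:,1],[2,50,98]).round(1))
for n,a,b in(("3",268,305),("long",175,218)):
    m=(z>.045)&(z<.075)&(X[...,0]>515)&(X[...,0]<540)&(X[...,1]>a)&(X[...,1]<b); print(n,np.percentile(X[m][:,1],[2,50,98]).round(1))
m=(z>.012)&(z<.027)&(X[...,0]>520)&(X[...,0]<560)&(X[...,1]>150)&(X[...,1]<370); print("wall outer",np.percentile(X[m][:,0],[10,50,90]).round(1))
E
```

```text
held
(228, 258) 126 r pct [524.3 525.4 526.2 527.1 528.2 529.3]
(144, 172) 70 r pct [526.2 527.2 528.  529.  530.6 531.7]
(184, 212) 61 r pct [527.7 528.7 529.7 530.3 531.4 532.2]
(271, 299) 58 r pct [523.7 525.4 525.8 526.8 527.7 528.4]
(311, 339) 54 r pct [526.1 528.  528.9 529.9 531.  531.7]
(351, 379) 55 r pct [525.5 526.9 528.  528.9 530.1 531.1]
held far face s [219.8 236.7 259.5]
3 [269.3 285.7 304.2]
long [176.8 194.1 215.6]
wall outer [534.4 536.9 538.8]
```

servo_tool --pt "0 0 0 0.03 -0.022 -0.5 0" --pt "0 0 0 0 0 -0.5 0" --pt "0 0 0 0 0 0 0" --pt "0 0 0 0 0 -0.15 0" --pt "0 0 0 0 0 -0.15 0" --pt "0 0 0 0 0 -0.1 0" --pt "0 0 0 0 0 0 0"

```text
clock: 19.23
ee_pos: [0.5184, 0.1177, 0.1684]
orientation: [0.124, 0.992, 0.0, -0.0]
contact_force: [0.1, -1.3, -2.6]
width: 0.102
gripper_force: 60.7
```

```bash
python3 st.py; python3 -c "
from h import *
P,W=snap('scene');save('pics/ins.png',cv2.resize(P[110:220,210:350],None,fx=4,fy=4,interpolation=2))"
```

```text
t 19.23 p [518.4 117.7 168.4] yaw 165.72 tilt [-3.e-04  1.e-04 -1.e+00] r,s 472.9 243.0 w 0.102 gf 60.7 F [ 0.1 -1.3 -2.6] q [ 0.22  0.3  -0.1   1.17  0.    0.47]
```

View pics/ins.png

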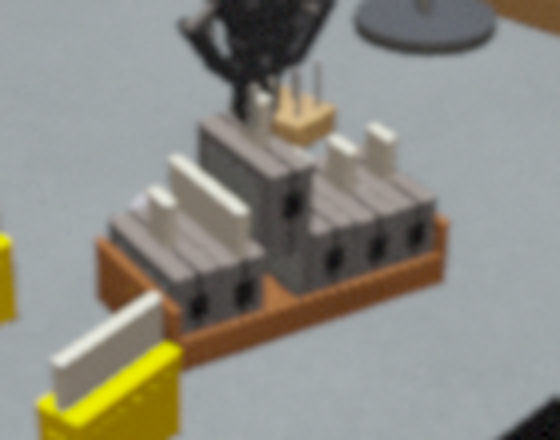

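The held box at crop (255,190) has entered the gap without touching. Continuing down.

servo_tool --pt "0 0 0 0 0 -0.2 0" --pt "0 0 0 0 0 -0.2 0" --pt "0 0 0 0 0 -0.2 0" --pt "0 0 0 0 0 -0.15 0" --pt "0 0 0 0 0 0 0"

```text
clock: 19.9
ee_pos: [0.5182, 0.1177, 0.1304]
orientation: [0.124, 0.992, -0.0, -0.0]
contact_force: [-0.4, 0.0, -1.5]
width: 0.105
gripper_force: 60.6
```

servo_tool --pt "0 0 0 0 0 -0.15 0" --pt "0 0 0 0 0 -0.15 0" --pt "0 0 0 0 0 -0.1 0" --pt "0 0 0 0 0 0 0"

```text
clock: 20.4
ee_pos: [0.5183, 0.1177, 0.1107]
orientation: [0.124, 0.992, -0.0, -0.0]
contact_force: [0.2, -0.9, -2.4]
width: 0.099
gripper_force: 60.7
```

```bash
python3 st.py
```

```text
t 20.4 p [518.3 117.7 110.7] yaw 165.71 tilt [-6.e-04  0.e+00 -1.e+00] r,s 472.8 242.9 w 0.099 gf 60.7 F [ 0.2 -0.9 -2.4] q [ 0.22  0.34 -0.2   1.03  0.    0.47]
```

6.6 mm to go.

servo_tool --pt "0 0 0 0 0 -0.05 0" --pt "0 0 0 0 0 -0.04 0" --pt "0 0 0 0 0 -0.02 0" --pt "0 0 0 0 0 0 0"

```text
clock: 20.9
ee_pos: [0.5186, 0.1177, 0.1056]
orientation: [0.124, 0.992, 0.0, 0.0]
contact_force: [-0.3, 0.0, -2.6]
width: 0.102
gripper_force: 60.7
```

servo_tool --pt "0 0 0 0 0 -0.01 0" --pt "0 0 0 0 0 -0.01 0" --pt "0 0 0 0 0 0 0"

```text
clock: 21.28
ee_pos: [0.5186, 0.1177, 0.1046]
orientation: [0.124, 0.992, 0.0, 0.0]
contact_force: [0.1, 0.4, -1.8]
width: 0.101
gripper_force: 60.7
```

```bash
python3 st.py
```

```text
t 21.27 p [518.6 117.7 104.6] yaw 165.71 tilt [ 1.e-04  2.e-04 -1.e+00] r,s 473.0 243.0 w 0.101 gf 60.7 F [ 0.1  0.4 -1.8] q [ 0.22  0.34 -0.21  1.02  0.    0.47]
```

servo_tool --pt "0 0 0 0 0 -0.01 0" --pt "0 0 0 0 0 -0.01 0" --pt "0 0 0 0 0 0 0"

```text
clock: 21.65
ee_pos: [0.5185, 0.1178, 0.1041]
orientation: [0.124, 0.992, 0.0, 0.0]
contact_force: [-5.0, -1.1, 7.6]
width: 0.105
gripper_force: 62.2
```

Floor contact. Releasing and backing off.

servo_tool --pt "0 0 0 0 0 0 0.28" --pt "0 0 0 0 0 0 0.28" --pt "0 0 0 0 0 0 0.28" --pt "0 0 0 0 0 0.3 0.28" --pt "0 0 0 0 0 0.8 0.28" --pt "0 0 0 0 0 1 0.28" --pt "0 0 0 -0.3 -1 0.6 0.28" --pt "0 0 0 -0.3 -1 0 0.28" --pt "0 0 0 -0.3 -1 0 0.28" --pt "0 0 0 -0.3 -1 0 0.28" --pt "0 0 0 0 -1 0 0.28" --pt "0 0 0 0 0 0 0.28"

```text
clock: 23.15
ee_pos: [0.4583, -0.135, 0.2396]
orientation: [0.126, 0.992, -0.0, 0.001]
contact_force: [0.5, 0.4, 0.1]
width: 0.28
gripper_force: 0.0
```

```bash
python3 st.py; python3 tabs.py top scene; python3 -c "
import cv2
a=cv2.imread('pics/last_top.png')[150:250,140:270];b=cv2.imread('pics/last_scene.png')[120:220,210:340]
cv2.imwrite('pics/fin.png',cv2.resize(cv2.hconcat([a,b]),None,fx=3,fy=3,interpolation=2))"
```

```text
t 23.15 p [ 458.3 -135.   239.6] yaw 165.48 tilt [ 1.e-03 -5.e-04 -1.e+00] r,s 477.4 -16.7 w 0.28 gf 0.0 F [0.5 0.4 0.1] q [-0.29  0.17 -0.09  1.31 -0.   -0.03]
top [298. 171.] 188 r,s 600.3 45.0 [ 10.5 102.2   6.4] xy [ 592.6 -105.7] z 0.1128
top [164. 189.] 68 r,s 472.0 367.0 [10.7 29.3 75.1] xy [548.4 238.1] z 0.1173
top [227. 204.] 185 r,s 473.1 200.4 [ 10.4 103.1  75.7] xy [508.1  76.5] z 0.1191
top [179. 192.] 65 r,s 473.1 327.7 [10.8 29.5 75.7] xy [539.8 199.7] z 0.1176
top [194. 197.] 62 r,s 470.1 287.1 [ 9.9 29.9 76.4] xy [526.7 161.2] z 0.1183
top [210. 200.] 58 r,s 471.9 243.2 [10.1 29.6 73.7] xy [517.6 118.1] z 0.1188
top [242. 208.] 51 r,s 472.2 159.9 [ 9.5 30.1 75.4] xy [497.2  37.4] z 0.1196
top [285. 253.] 105 r,s 388.5 27.7 [63.1  9.9 82.7] xy [383.2 -69.8] z 0.1147
scene [304. 145.] 62 r,s 473.3 363.0 [12.  34.4 80.3] xy [548.7 233.9] z 0.1118
scene [295. 149.] 66 r,s 475.9 323.6 [12.3 32.5 79.3] xy [541.4 195.1] z 0.1116
scene [284. 151.] 63 r,s 472.8 283.5 [12.2 33.4 73.7] xy [528.4 157.1] z 0.1122
scene [262. 159.] 186 r,s 478.1 196.3 [ 12.3 103.2  76.2] xy [511.9  71.3] z 0.1126
scene [272. 155.] 66 r,s 474.3 239.7 [10.9 32.2 73.5] xy [519.  114.2] z 0.1122
scene [193. 164.] 210 r,s 393.9 4.0 [103.8  14.7  82.4] xy [382.5 -94.1] z 0.1092
scene [249. 162.] 65 r,s 474.2 157.8 [13.7 32.8 74.5] xy [498.6  34.9] z 0.1122
scene [236. 194.] 225 r,s 603.0 42.2 [ 11.8 105.5   6.4] xy [ 594.5 -109.1] z 0.1099
```

View pics/fin.png

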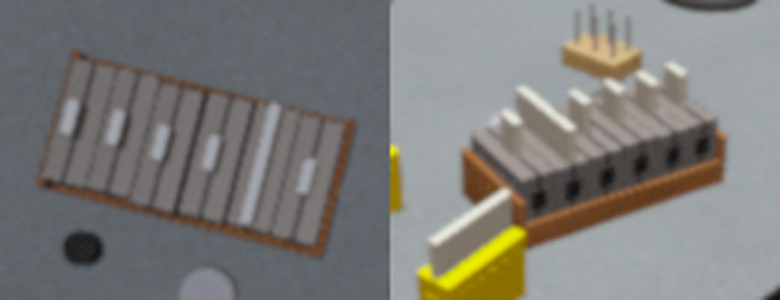

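All six boxes stand upright and level in the tray. The added one, with its tab at crop (210,152), is directly left of the long-tab box at (262,160). Handing in.

```bash
python3 -c "
from workcell import robot
print(robot.finish_job())"
```

```text
the job is handed in; nothing more can be done
None
```

The loose box now stands in the tray directly left of the grey long-tab box, with all six upright and level in the last pictures, and the job was handed in at about 23 s.

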